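Close the specimen pot and show its label to the check camera

ROBOT

A 6-joint arm with a two-finger parallel gripper is mounted at the origin on the work surface. World frame = base frame: x ahead of the robot, y to its left, z up, the work surface at z = 0. Lengths are in m, angles in rad, forces in N, time in s.
With the tool pointing down it reaches from about 0.35 to 0.85 m from the base axis. Payload 8.1 kg.
Tool frame: the origin (TCP) lies on the front face of the gripper's body, between the roots of the fingers; the fingertips stand 84 mm ahead of it and the grasp point (between the pads) lies 65 mm ahead of it; x points along the fingers, y is the direction in which the jaws open and shut, and the axes are right-handed (so a half turn about x gives the same grasp; the last joint's range is limited). The gripper opens to 93 mm and grips with 3 to 60 N. Pads are 15 mm wide; open, the fingers measure 128 mm over their backs; the gripper's body (75 mm by 188 mm) begins 65 mm behind the grasp point.
Start: joints at [1.246, 0.13, 1.488, -0, 1.523, -0.085], TCP at [0.142, 0.583, 0.303] pointing down, gripper open.
Joint ranges: [-2.96, 2.96], [-0.89, 2.26], [0.02, 2.5], [-1.34, 4.48], [0, 2.73], [-2.66, 2.66]. Speed limits (rad/s): [2.39, 2.39, 2.79, 3.14, 3.14, 3.14].

INTERFACE

Orientations are given as a rotation vector (axis times angle).
In Python, from plant import telemetry, read_camera, camera_params, robot gives the robot as it stands.
- The arm moves only by the tool step_arm, never from a script. Its argument "commands" is a list of rows, each an object with "xyz": the shift along the tool's x, y, z in mm, a list of three; "turn": the turn, a rotation vector about the tool's x, y, z in rad, a list of three; "grip": the finger opening in mm, from 0 to 93. In form: [{"xyz": [dx, dy, dz], "turn": [ax, ay, az], "grip": grip}, ...]. A call has 1 to 12 rows; each row is the pose to reach, as a shift and turn from the pose commanded when the call began, along the tool's axes at that moment; what a row does not reach only later rows make up. A row lasts 1/8 s, in which the tool goes at most 62.5 mm and 10.7 degrees, less where a joint would pass 70% of its speed; a pose out of reach is approached as far as the arm can. A call with a gripper value outside its range is refused whole. The fingers move at their own pace and stop on an object; "force" is the grip in N (left out, the last holds). Time passes only in rows, so rows that repeat a pose let the fingers close. It gives the time, the measured TCP pose, the force and the opening at its end, in the units of the state.
- telemetry.read_state(): the state, without advancing time (a new reading comes with each control period).
- read_camera(name): name is "side" or "top"; returns the picture (384x512x3 uint8, red, green, blue); there is no depth.
- camera_params(name): a dict with "mtx" (3x3 intrinsics, pixels), "rvec" (rotation vector, rad) and "tvec" (3), from world to camera coordinates, as OpenCV has them. Camera axes: x right, y down, z forward; pixel columns grow to the right and rows downward; lengths in m; the calibration is good to about 2 mm. A picture is of the moment at which its call begins. camera_params takes no time and is no camera call.
- robot.close_job(): hands the job in, once; it reports no verdict.
The state is a dict: "t": time; "q": joint angles; "dq": joint speeds; "joint_torque": joint torques, N m; "tool_pos": TCP position; "orientation": TCP orientation; "force": force on the tool from outside, world axes, zero at the start; "wrist_torque": the same for the moment, N m; "opening": finger opening in m.
Only numpy, scipy, OpenCV 4.12 (cv2) and the standard library are available. Lean on these libraries where they do the work, as an engineer would, in place of code of your own. Each camera call takes 0.05 s, during which the arm holds its last target. There are 200 camera calls.

TASK

At this ultrasound biopsy practice table the yellow-capped specimen pot was left with its screw cap loose: before you lift it, turn the cap clockwise until it is fully closed. Then take the pot out of the tray and present it to the check camera: upright, its label squarely facing the lens and centred in front of it, the label ten centimetres from the lens. Finish while holding the pot there, still, and leave the camera, the other pots, the syringe and the probe where they are.

Things in the scene. Friction and masses are not known exactly. Their poses are not given: they have to be found in the camera images.
- tray: white plastic procedure tray, 220 x 340 mm, fixed, 22 mm high rim; origin at the centre of its underside on the table, z up, its own x away from the robot at yaw 0. A pale blue-grey pot holder, its top 37 mm above the table, fills the far half (own x = 6 to 98 mm): three square pockets at own x = 52 mm, own y = -100, 0 and 100 mm, 42 mm wide, 24 mm deep (floor 13 mm above the table). The near half is a shallow well.
- pot: the yellow-capped specimen pot as a whole, loose, 75 to 125 g: origin at the centre of its underside, own z up, its label on its own +x face. 40 x 40 mm square body with rounded corners, 80 mm tall overall with its round ribbed cap (51 mm across, the top 22 mm). It stands in one of the three pockets (any), square with the tray, its label towards the tray's far side (own +x of the tray); the square pocket keeps it from turning (about 6 degrees of play).
- pot_center (a point): centre of the yellow-capped pot, on its axis, 40 mm above its underside; same axes as pot.
- label (a point): centre of the white label with yellow band and bar code on the pot's flat +x face: 20 mm from the pot's axis, 35 mm above its underside; same axes as pot (own +x points straight out of the label).
- cap_center (a point): centre of the yellow cap (51 mm across, 22 mm high): on the pot's axis, 69 mm above the pot's underside, 11 mm below the cap's top. Its own x axis is along the black pointer on the cap's top and turns with the cap.
- cap (a joint): how far the yellow cap is unscrewed, rad: 0 = fully closed, against its stop (black pointer over the label's face); grows counter-clockwise seen from above, to 1.57 at most. It starts loose by 0.6 to 1.2. The cap is captive: it turns on the pot without rising, with light friction (0.06 N m), and stays where it is left. The pot can be lifted by its cap.
- lens (a point): centre of the camera's front glass (in a black ring 37 mm across). The camera looks level along this frame's -x; z is up. The white head (42 mm across, 55 mm from column to glass) sits on a steel column 265 mm high with a round foot 100 mm across. Lens height, place and heading differ each time (165 to 225 mm above the table). The clamped head slides on its column if pushed hard.
- camera_stand: foot and column of the camera, fixed; origin under the foot's centre on the table, column straight above; the camera looks along own -x.
- pot_blue_center (a point): centre (40 mm above its underside) of the blue-capped pot, same shape as the yellow one, closed, in another pocket; leave alone.
- pot_grey_center (a point): centre (40 mm above its underside) of the grey-capped pot, same shape, closed, in another pocket; leave alone.
- syringe_center (a point): clear syringe, 140 mm long, 19 mm thick, lying in the near well of the tray along the tray's y; point on the barrel's axis; leave alone.
- probe_center (a point): white wireless ultrasound probe, about 145 x 56 x 26 mm, lying on the table near the camera; its centre, half-way up; leave alone.

How it is judged:
By the outcome, as a careful person would: the job done as asked, in the order asked, and still so for the second after the job is handed in, while the arm keeps its last pose, push and grip.
It also fails if it takes over 45 s, if anything falls off the work surface, if the arm or the gripper's body presses on something with over 40 N, if the wrist force passes 120 N, or if a joint passes its speed limit or range.

## Working session

There is one attempt and no reset: what is moved stays moved. The work goes in short steps, Python scripts to look and compute and a tool call to move; the robot and the scene stay as the last step left them, time stands still between calls to the robot, and variables do not carry over. Pictures are saved under pics/ and viewed, about 8 in all and at most 12, crops included, and the job is handed in when it is done.

Besides the shell and the picture viewer there is one more tool, called as a command line: name --argument value ..., lists and objects as JSON in quotes. step_arm: Moves the arm, as the interface text tells. Its arguments: {"type":"object","properties":{"commands":{"type":"array"},"force":{"type":"number"}},"required":["commands"]}

```bash
mkdir -p pics; ls
python3 - <<'E'
from plant import telemetry, read_camera, camera_params, robot
import cv2,numpy as np
for n in("side","top"):
    im=read_camera(n); cv2.imwrite(f"pics/{n}0.png",im[...,::-1])
    p=camera_params(n); R=cv2.Rodrigues(np.array(p["rvec"],float))[0]; print(n,np.array(p["mtx"]).round(1).tolist(),"C",(-R.T@np.array(p["tvec"]).ravel()).round(3),R.round(2).tolist())
print(telemetry.read_state())
E
```

```text
pics
side [[363.8, 0.0, 255.3], [0.0, 363.8, 184.7], [0.0, 0.0, 1.0]] C [0.241 0.69  0.557] [[-0.92, -0.4, 0.01], [-0.22, 0.5, -0.84], [0.33, -0.77, -0.55]]
top [[424.5, 0.0, 255.9], [0.0, 424.5, 188.6], [0.0, 0.0, 1.0]] C [0.345 0.075 1.17 ] [[0.0, -1.0, 0.02], [-0.99, -0.01, -0.15], [0.15, -0.02, -0.99]]
{'t': 0.1, 'q': array([ 1.24562086e+00,  1.31106652e-01,  1.48913148e+00, -3.46995287e-05,
        1.52300930e+00, -8.54236684e-02]), 'dq': array([ 0.00109596, -0.00094748, -0.00223277, -0.00159557, -0.00058762,
       -0.00105763]), 'joint_torque': array([ 9.46767723e-04, -5.61332595e+01, -4.93098092e+01,  7.70284468e-02,
        2.88082362e-02, -1.59574472e-05]), 'tool_pos': array([0.14236217, 0.58249137, 0.30180105]), 'orientation': array([ 0.18694517,  1.56289228, -0.18950612]), 'force': array([0.33577295, 0.60358679, 0.53546766]), 'wrist_torque': array([-0.02607163, -0.04466214, -0.01820056]), 'opening': 0.09265112654351393}
```

View pics/side0.png

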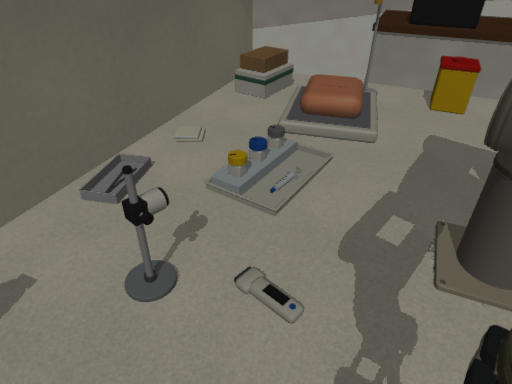

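View pics/top0.png

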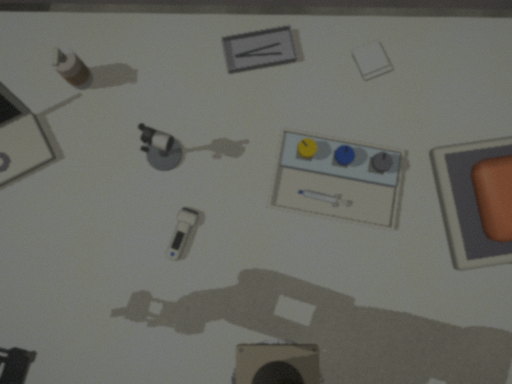

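The top view shows the yellow cap at (307,148), with blue at (345,155) and grey at (381,161). The camera head is near (160,143), looking right, and the probe is at (182,233). In the side view the head is at (152,201), with the lens facing right. Next I'll enlarge these areas.

Run:
```python
import cv2,numpy as np
t=cv2.imread("pics/top0.png");s=cv2.imread("pics/side0.png")
def c(im,x,y,w,h,f): return cv2.resize(im[y:y+h,x:x+w],None,fx=f,fy=f,interpolation=cv2.INTER_CUBIC)
a=c(t,265,120,150,115,2.66)[:300,:399]; b=c(t,125,110,80,60,5)
d=c(s,205,115,130,97,3.07)[:297,:399]; e=c(s,105,155,80,60,5)
o=np.zeros((600,800,3),np.uint8)
for im,x,y in((a,0,0),(b,400,0),(d,0,300),(e,400,300)): o[y:y+im.shape[0],x:x+im.shape[1]]=im
cv2.imwrite("pics/crop.png",cv2.convertScaleAbs(o,alpha=1.3))
```

```text
(no output)
```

View pics/crop.png

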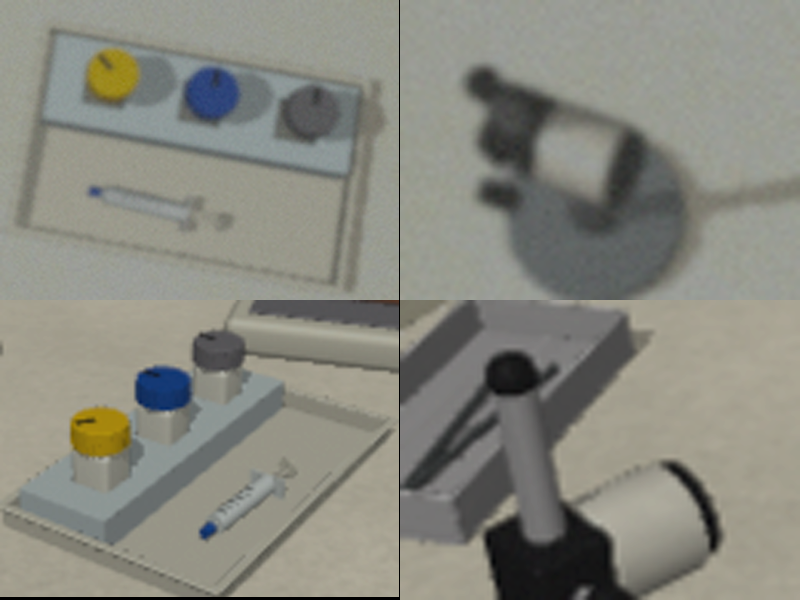

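```bash
cat > h.py <<'E'
import cv2,numpy as np
from plant import camera_params
def cam(n):
    p=camera_params(n);R=cv2.Rodrigues(np.array(p["rvec"],float))[0];t=np.array(p["tvec"],float).ravel()
    return np.array(p["mtx"],float),R,t,-R.T@t
def ray(n,uv):
    K,R,t,C=cam(n);d=R.T@np.linalg.inv(K)@np.array([*uv,1.]);return C,d/np.linalg.norm(d)
def plane(n,uv,z):
    C,d=ray(n,uv);return C+d*(z-C[2])/d[2]
def tri(a,b):
    C1,d1=ray("side",a);C2,d2=ray("top",b)
    s=np.linalg.lstsq(np.c_[d1,-d2],C2-C1,rcond=None)[0];p,q=C1+s[0]*d1,C2+s[1]*d2
    return (p+q)/2,np.linalg.norm(p-q)
def big(m):
    n,l,st,c=cv2.connectedComponentsWithStats(m.astype(np.uint8));i=1+np.argmax(st[1:,4]);return l==i
E
python3 - <<'E'
from h import *
np.set_printoptions(precision=4,suppress=True)
T=cv2.imread("pics/top0.png");S=cv2.imread("pics/side0.png")
f=lambda im:cv2.cvtColor(im,cv2.COLOR_BGR2HSV)
for n,im,win in(("top",T,(270,120,410,235)),("side",S,(200,115,340,215))):
    H=f(im);x0,y0,x1,y1=win;W=np.zeros(H.shape[:2],bool);W[y0:y1,x0:x1]=1
    y=big(W&(H[...,0]>15)&(H[...,0]<32)&(H[...,1]>150)&(H[...,2]>60))
    m=cv2.morphologyEx(y.astype(np.uint8),cv2.MORPH_CLOSE,np.ones((5,5)))
    ys,xs=np.nonzero(m);print(n,"yel",xs.mean(),ys.mean(),len(xs),xs.min(),xs.max(),ys.min(),ys.max())
    if n=="top":
        print("cap xy",plane(n,(xs.mean(),ys.mean()),.090))
        B=big(W&(H[...,0]>105)&(H[...,1]>140));b=np.nonzero(B);
        print("blue cap",plane(n,(b[1].mean(),b[0].mean()),.090),len(b[0]))
        g=W&(T[...,0].astype(int)-T[...,2]>8)&(H[...,2]>90)&(H[...,1]<110)
        g=cv2.morphologyEx(big(g).astype(np.uint8),cv2.MORPH_CLOSE,np.ones((21,21)))
        c=cv2.findContours(g,0,2)[0];r=cv2.minAreaRect(max(c,key=cv2.contourArea));bx=cv2.boxPoints(r)
        P=np.array([plane(n,u,.037) for u in bx]);print("holder",bx.tolist(),P,np.linalg.norm(P-np.roll(P,1,0),axis=1),P.mean(0))
    d=np.nonzero((m>0)&(im.max(2)<95)); 
    if len(d[0]): print("dark",len(d[0]),d[1].mean(),d[0].mean(),plane(n,(d[1].mean(),d[0].mean()),.093))
for p,q,nm in(((164.4,196),(170.6,143.6),"lens"),((127.3,169.5),(141.4,126.2),"coltop")):print(nm,*tri(p,q))
print("foot side",plane("side",(150.5,280.5),.008),"foot top",plane("top",(164.6,153.),.008))
E
```

```text
top yel 306.9808429118774 147.81226053639847 261 298 316 139 157
cap xy [ 0.6154 -0.0776  0.09  ]
blue cap [ 0.5968 -0.175   0.09  ] 215
holder [[314.4539794921875, 166.1663055419922], [319.24951171875, 158.31910705566406], [344.69219970703125, 173.86741638183594], [339.89666748046875, 181.71461486816406]] [[ 0.5775 -0.1047  0.037 ]
 [ 0.5995 -0.1183  0.037 ]
 [ 0.5567 -0.187   0.037 ]
 [ 0.5349 -0.1733  0.037 ]] [0.0807 0.0258 0.081  0.0257] [ 0.5671 -0.1458  0.037 ]
dark 19 303.7368421052632 146.94736842105263 [ 0.6169 -0.0687  0.093 ]
side yel 236.98832684824902 157.47081712062257 257 228 246 150 165
dark 17 239.11764705882354 157.41176470588235 [ 0.6063 -0.0599  0.093 ]
lens [0.6009 0.2617 0.1783] 0.0004909190939815408
coltop [0.6211 0.3135 0.2569] 0.002545200800088325
foot side [0.6193 0.3189 0.008 ] foot top [0.6181 0.3097 0.008 ]
```

```bash
cat >> h.py <<'E'
from scipy.spatial.transform import Rotation as Ro
from plant import telemetry
def pose():
    s=telemetry.read_state();return np.array(s["tool_pos"]),Ro.from_rotvec(s["orientation"]),s
def yaw():
    y=pose()[1].as_matrix()[:,1];return np.degrees(np.arctan2(y[1],y[0]))
def go(p,psi):
    p0,R0,s=pose();a=np.radians(psi);x=np.array([0,0,-1.]);y=np.array([np.cos(a),np.sin(a),0])
    Rt=Ro.from_matrix(np.c_[x,y,np.cross(x,y)])
    print("xyz",(R0.inv().apply(np.array(p)-p0)*1e3).round(1),"turn",(R0.inv()*Rt).as_rotvec().round(3))
E
python3 - <<'E'
from h import *
p,R,s=pose();print(R.as_matrix().round(3),yaw());go([.6154,-.0776,.24],yaw()-78.6)
E
```

```text
[[-0.     0.237  0.971]
 [-0.002  0.971 -0.237]
 [-1.    -0.002 -0.   ]] 76.26333533673852
xyz [  62.6 -528.8  616.3] turn [1.372e+00 1.000e-03 1.000e-03]
```

step_arm --commands '[{"xyz": [5, -45, 50], "turn": [0.12, 0, 0], "grip": 93}, {"xyz": [10, -90, 104], "turn": [0.25, 0, 0], "grip": 93}, {"xyz": [15, -134, 157], "turn": [0.38, 0, 0], "grip": 93}, {"xyz": [20, -178, 208], "turn": [0.5, 0, 0], "grip": 93}, {"xyz": [25, -223, 260], "turn": [0.62, 0, 0], "grip": 93}, {"xyz": [30, -267, 311], "turn": [0.74, 0, 0], "grip": 93}, {"xyz": [35, -310, 362], "turn": [0.87, 0, 0], "grip": 93}, {"xyz": [40, -355, 414], "turn": [1.0, 0, 0], "grip": 93}, {"xyz": [45, -400, 466], "turn": [1.12, 0, 0], "grip": 93}, {"xyz": [50, -444, 518], "turn": [1.25, 0, 0], "grip": 93}, {"xyz": [55, -487, 568], "turn": [1.372, 0, 0], "grip": 93}, {"xyz": [62, -529, 616], "turn": [1.372, 0, 0], "grip": 93}]'

```text
t: 1.6
tool_pos: [0.5789, -0.027, 0.2462]
orientation: [1.241, 1.189, -1.241]
force: [0.7, 0.4, -0.7]
opening: 0.0928
```

Run:
```python
from h import *
from plant import read_camera
p,R,s=pose();print(p,yaw(),s["q"].round(3),s["t"]);go([.6154,-.0776,.148],-2.3)
S=read_camera("side")[...,::-1].copy();cv2.imwrite("pics/s1.png",S)
c=cv2.resize(S[90:240,180:380],None,fx=4,fy=4,interpolation=cv2.INTER_CUBIC);cv2.imwrite("pics/s1c.png",c)
```

```text
[ 0.57893453 -0.02695402  0.24624417] -2.4710922996467355 [-0.135  0.108  1.616  0.     1.417 -0.092] 1.6
xyz [98.2 38.6 49. ] turn [-0.003 -0.     0.   ]
```

View pics/s1c.png

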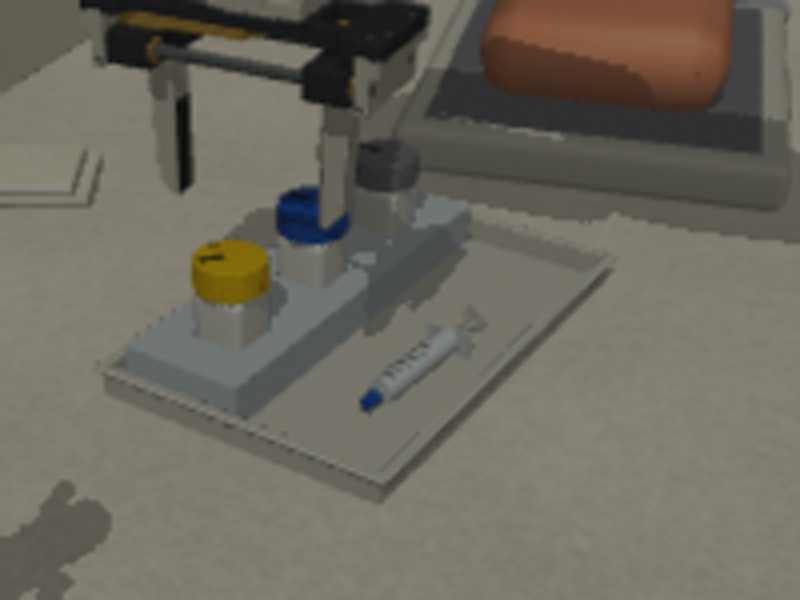

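The fingers are still lagging short of the target, high above the holder. The yellow cap top is at about side pixel (238,155) and nothing has been touched.

Run:
```python
from h import *
print("cap top side",plane("side",(237.5,154.8),.093),"centre tri",tri((237,157.5),(307,147.8)))
f=lambda x,y:(180+x/4-.4,90+y/4-.4)
a=plane("side",f(240,378),.037);b=plane("side",f(468,208),.037);c=plane("side",f(132,345),.037);d=a-b
print(a,b,c,np.linalg.norm(d),np.linalg.norm(a-c),"yaw",np.degrees(np.arctan2(d[1],d[0]))-90,"yaw2",np.degrees(np.arctan2(*(c-a)[[1,0]])))
# top view holder corners from crop (scale 2.66, offset 265,120)
g=lambda x,y:(265+x/2.66-.3,120+y/2.66-.3)
P=[plane("top",g(*u),.037) for u in((54,30),(361,88),(347,175),(43,121))]
for i in range(4):
    d=P[i]-P[(i+1)%4];print(P[i],np.linalg.norm(d),np.degrees(np.arctan2(d[1],d[0])))
```

```text
cap top side [ 0.61629075 -0.07097659  0.093     ] centre tri (array([ 0.61972803, -0.0784996 ,  0.07985717]), np.float64(0.003545690159242922))
[ 0.5880402  -0.02230246  0.037     ] [ 0.52818657 -0.31806552  0.037     ] [ 0.67174239 -0.02932839  0.037     ] 0.30175858984644194 0.08399654128873128 yaw -11.440453170633305 yaw2 -4.798141971400278
[ 0.67593096 -0.02496468  0.037     ] 0.32315220535980793 79.42714106717237
[ 0.61663715 -0.34263053  0.037     ] 0.0931455159555348 -11.620253609182878
[ 0.52540073 -0.32386877  0.037     ] 0.3155669340731663 -99.88639225926372
[ 0.57958204 -0.01298796  0.037     ] 0.09709045517857134 172.91415738322635
```

step_arm --commands '[{"xyz": [6, 38.6, 49], "turn": [0, 0, 0], "grip": 93}, {"xyz": [6, 38.6, 49], "turn": [0, 0, 0], "grip": 93}, {"xyz": [6, 38.6, 49], "turn": [0, 0, 0], "grip": 93}]'

```text
t: 2.02
tool_pos: [0.6143, -0.0755, 0.2399]
orientation: [1.24, 1.191, -1.241]
force: [-0.8, 1.3, 0.2]
opening: 0.093
```

step_arm --commands '[{"xyz": [45, 2.5, 1.5], "turn": [0, 0, 0], "grip": 93}, {"xyz": [75, 2.5, 1.5], "turn": [0, 0, 0], "grip": 93}, {"xyz": [92, 2.5, 1.5], "turn": [0, 0, 0], "grip": 93}, {"xyz": [92, 2.5, 1.5], "turn": [0, 0, 0], "grip": 93}, {"xyz": [92, 2.5, 1.5], "turn": [0, 0, 0], "grip": 75}, {"xyz": [92, 2.5, 1.5], "turn": [0, 0, 0], "grip": 60}, {"xyz": [92, 2.5, 1.5], "turn": [0, 0, 0], "grip": 55}, {"xyz": [92, 2.5, 1.5], "turn": [0, 0, 0], "grip": 50}, {"xyz": [92, 2.5, 1.5], "turn": [0, 0, 0], "grip": 45}, {"xyz": [92, 2.5, 1.5], "turn": [0, 0, 0], "grip": 45}]' --force 15

```text
t: 3.28
tool_pos: [0.6173, -0.0772, 0.1489]
orientation: [1.24, 1.189, -1.239]
force: [1.4, -1.4, 0.9]
opening: 0.0512
```

Run:
```python
from h import *
p,R,s=pose();print(p,yaw(),s["opening"],s["force"],s["wrist_torque"])
```

```text
[ 0.61727686 -0.07721477  0.14885349] -2.350999622624162 0.051221760462551266 [ 1.39589969 -1.37133187  0.88574048] [-0.11927946 -0.04284285  0.02870342]
```

step_arm --commands '[{"xyz": [0, 0, 0], "turn": [0.1, 0, 0], "grip": 45}, {"xyz": [0, 0, 0], "turn": [0.2, 0, 0], "grip": 45}, {"xyz": [0, 0, 0], "turn": [0.3, 0, 0], "grip": 45}, {"xyz": [0, 0, 0], "turn": [0.4, 0, 0], "grip": 45}, {"xyz": [0, 0, 0], "turn": [0.5, 0, 0], "grip": 45}, {"xyz": [0, 0, 0], "turn": [0.6, 0, 0], "grip": 45}, {"xyz": [0, 0, 0], "turn": [0.6, 0, 0], "grip": 45}]'

```text
t: 4.15
tool_pos: [0.6171, -0.077, 0.1488]
orientation: [1.663, 0.835, -1.663]
force: [-1.0, 1.5, 2.3]
opening: 0.0512
```

```bash
cat > st.py <<'E'
from h import *
p,R,s=pose();print(p.round(4),yaw().round(2),s["opening"].__round__(4),s["force"].round(1),s["wrist_torque"].round(3),s["t"])
E
python3 st.py
```

```text
[ 0.6171 -0.077   0.1488] -36.69 0.0512 [-1.   1.5  2.3] [ 0.248  0.314 -0.042] 4.15
```

step_arm --commands '[{"xyz": [0, 0, 0], "turn": [0.08, 0, 0], "grip": 45}, {"xyz": [0, 0, 0], "turn": [0.16, 0, 0], "grip": 45}, {"xyz": [0, 0, 0], "turn": [0.2, 0, 0], "grip": 45}, {"xyz": [0, 0, 0], "turn": [0.2, 0, 0], "grip": 45}]'

```text
t: 4.65
tool_pos: [0.617, -0.0768, 0.1488]
orientation: [1.795, 0.689, -1.795]
force: [-0.8, 3.1, 4.0]
opening: 0.0512
```

```bash
python3 st.py
```

```text
[ 0.617  -0.0768  0.1488] -48.05 0.0512 [-0.8  3.1  4. ] [ 0.735  0.54  -0.041] 4.65
```

step_arm --commands '[{"xyz": [0, 0, 0], "turn": [0.05, 0, 0], "grip": 45}, {"xyz": [0, 0, 0], "turn": [0.1, 0, 0], "grip": 45}, {"xyz": [0, 0, 0], "turn": [0.1, 0, 0], "grip": 45}]'

```text
t: 5.03
tool_pos: [0.6171, -0.077, 0.1486]
orientation: [1.859, 0.608, -1.859]
force: [-0.4, 3.1, 1.2]
opening: 0.0505
```

```bash
python3 st.py
```

```text
[ 0.6171 -0.077   0.1486] -53.78 0.0505 [-0.4  3.1  1.2] [0.489 0.218 0.051] 5.025
```

step_arm --commands '[{"xyz": [0, 0, 0], "turn": [0.05, 0, 0], "grip": 45}, {"xyz": [0, 0, 0], "turn": [0.1, 0, 0], "grip": 45}, {"xyz": [0, 0, 0], "turn": [0.1, 0, 0], "grip": 45}]'

```text
t: 5.4
tool_pos: [0.6172, -0.0771, 0.1488]
orientation: [1.922, 0.524, -1.921]
force: [-1.4, 3.8, 3.6]
opening: 0.0507
```

```bash
python3 st.py
```

```text
[ 0.6172 -0.0771  0.1488] -59.49 0.0507 [-1.4  3.8  3.6] [0.678 0.341 0.267] 5.4
```

step_arm --commands '[{"xyz": [0, 0, 0], "turn": [0.05, 0, 0], "grip": 45}, {"xyz": [0, 0, 0], "turn": [0.05, 0, 0], "grip": 45}]'

```text
t: 5.65
tool_pos: [0.6168, -0.0773, 0.1488]
orientation: [1.951, 0.48, -1.953]
force: [-4.0, 3.0, 5.9]
opening: 0.0508
```

```bash
python3 st.py
```

```text
[ 0.6168 -0.0773  0.1488] -62.37 0.0508 [-4.   3.   5.9] [0.441 0.881 0.377] 5.65
```

step_arm --commands '[{"xyz": [0, 0, 0], "turn": [0.05, 0, 0], "grip": 45}, {"xyz": [0, 0, 0], "turn": [0.05, 0, 0], "grip": 45}]'

```text
t: 5.9
tool_pos: [0.6166, -0.0774, 0.1486]
orientation: [1.981, 0.435, -1.984]
force: [-4.9, 2.3, 5.6]
opening: 0.0503
```

```bash
python3 st.py
```

```text
[ 0.6166 -0.0774  0.1486] -65.23 0.0503 [-4.9  2.3  5.6] [0.395 0.864 0.427] 5.9
```

step_arm --commands '[{"xyz": [0, 0, 0], "turn": [0, 0, 0], "grip": 60}, {"xyz": [0, 0, 0], "turn": [0, 0, 0], "grip": 70}, {"xyz": [0, 0, 0], "turn": [0, 0, 0], "grip": 70}, {"xyz": [-60, 0, 0], "turn": [0, 0, 0], "grip": 70}, {"xyz": [-100, 0, 0], "turn": [0, 0, 0], "grip": 70}, {"xyz": [-100, 0, 0], "turn": [0, 0, 0], "grip": 70}]'

```text
t: 6.65
tool_pos: [0.6194, -0.0777, 0.2539]
orientation: [1.99, 0.429, -1.974]
force: [0.2, -0.3, -0.4]
opening: 0.0699
```

```bash
python3 st.py
python3 - <<'E'
from h import *
from plant import read_camera
S=np.mean([read_camera("side").astype(float) for _ in range(6)],0)[...,::-1].clip(0,255).astype(np.uint8);cv2.imwrite("pics/s2.png",S)
T=np.mean([read_camera("top").astype(float) for _ in range(3)],0)[...,::-1].clip(0,255).astype(np.uint8);cv2.imwrite("pics/t2.png",T)
c=cv2.resize(S[130:205,200:275],(600,600),interpolation=cv2.INTER_CUBIC);cv2.imwrite("pics/s2c.png",cv2.convertScaleAbs(c,alpha=1.4))
E
```

```text
[ 0.6194 -0.0777  0.2539] -65.36 0.0699 [ 0.2 -0.3 -0.4] [-0.012  0.152 -0.036] 6.65
```

View pics/s2c.png

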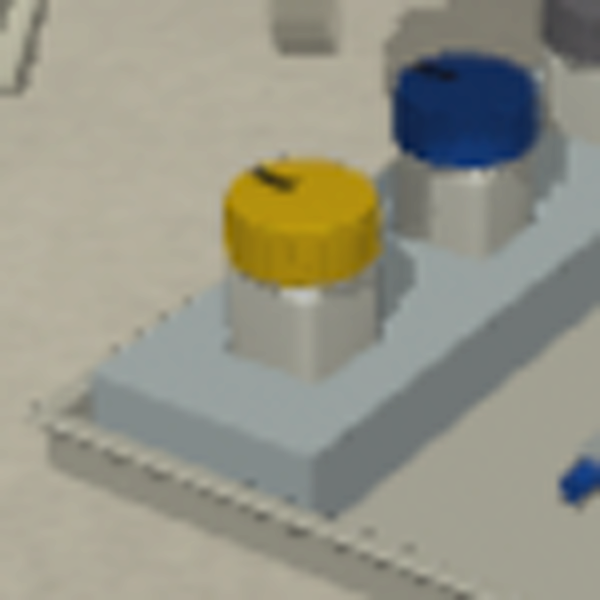

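The cap's pointer now runs from (255,172) to (293,187) in the crop. It is turned slightly further clockwise than the closed blue cap's pointer, which fits closed with the pot at the clockwise end of its pocket play.

Run:
```python
from h import *
f=lambda x,y:(200+x/8-.4,130+y/8-.4)
for a,b,c in(((255,172),(293,187),(301,202)),((420,66),(457,76),(466,95))):
    A,B,Cc=[plane("side",f(*u),.093) for u in(a,b,c)]
    d=A-B;e=A-Cc;print(np.degrees(np.arctan2(d[1],d[0])),np.linalg.norm(d),np.degrees(np.arctan2(e[1],e[0])),Cc)
go([.617,-.0772,.148],-65.3)
```

```text
-14.794239434320675 0.016823399637403213 -28.45388967546763 [ 0.61683514 -0.0704314   0.093     ]
-7.3039098478365245 0.015447550558990405 -31.039893634386743 [ 0.5976867  -0.16509971  0.093     ]
xyz [99.5  0.3 -0.4] turn [-0.001  0.002  0.001]
```

step_arm --commands '[{"xyz": [50, 0, 0], "turn": [0, 0, 0], "grip": 85}, {"xyz": [85, 0, 0], "turn": [0, 0, 0], "grip": 85}, {"xyz": [99, 0, 0], "turn": [0, 0, 0], "grip": 85}, {"xyz": [99, 0, 0], "turn": [0, 0, 0], "grip": 70}, {"xyz": [99, 0, 0], "turn": [0, 0, 0], "grip": 58}, {"xyz": [99, 0, 0], "turn": [0, 0, 0], "grip": 53}, {"xyz": [99, 0, 0], "turn": [0, 0, 0], "grip": 49}, {"xyz": [99, 0, 0], "turn": [0, 0, 0], "grip": 45}, {"xyz": [99, 0, 0], "turn": [0, 0, 0], "grip": 45}]' --force 30

```text
t: 8.22
tool_pos: [0.6177, -0.0771, 0.1508]
orientation: [1.985, 0.433, -1.982]
force: [-0.5, 1.9, 5.7]
opening: 0.0506
```

```bash
python3 st.py
```

```text
[ 0.6177 -0.0771  0.1508] -65.37 0.0506 [-0.5  1.9  5.7] [0.291 0.289 0.089] 8.225
```

step_arm --commands '[{"xyz": [-10, 0, 0], "turn": [0, 0, 0], "grip": 45}, {"xyz": [-25, 0, 0], "turn": [0, 0, 0], "grip": 45}, {"xyz": [-50, 0, 0], "turn": [0, 0, 0], "grip": 45}, {"xyz": [-90, 0, 0], "turn": [0, 0, 0], "grip": 45}, {"xyz": [-130, 0, 0], "turn": [0, 0, 0], "grip": 45}, {"xyz": [-130, 0, 0], "turn": [0, 0, 0], "grip": 45}]'

```text
t: 8.98
tool_pos: [0.6189, -0.0776, 0.2857]
orientation: [1.99, 0.429, -1.975]
force: [0.6, -0.5, -1.5]
opening: 0.0504
```

```bash
python3 st.py
python3 - <<'E'
from h import *
col=np.array([.620,.313]);L=np.array([.6009,.2617]);d=(L-col)/np.linalg.norm(L-col);print("look",d,np.degrees(np.arctan2(-d[1],-d[0])))
P=L+d*.12;psi=-65.3+(np.degrees(np.arctan2(-d[1],-d[0]))+15);print("pot",P,"psi",psi)
Q=L+d*.20;go([*Q,.279],psi);go([*P,.279],psi)
E
```

```text
[ 0.6189 -0.0776  0.2857] -65.38 0.0504 [ 0.6 -0.5 -1.5] [-0.036  0.14   0.014] 8.975
look [-0.34892029 -0.93715241] 69.5787104811958
pot [0.55902957 0.14924171] psi 19.2787104811958
xyz [   5.7 -174.6   16.6] turn [-1.478 -0.002 -0.009]
xyz [   5.8 -231.2  -40.1] turn [-1.478 -0.002 -0.009]
```

step_arm --commands '[{"xyz": [0, -15, 2], "turn": [-0.12, 0, 0], "grip": 45}, {"xyz": [1, -32, 4], "turn": [-0.26, 0, 0], "grip": 45}, {"xyz": [1, -48, 5], "turn": [-0.4, 0, 0], "grip": 45}, {"xyz": [2, -65, 6], "turn": [-0.54, 0, 0], "grip": 45}, {"xyz": [3, -82, 8], "turn": [-0.68, 0, 0], "grip": 45}, {"xyz": [3, -98, 10], "turn": [-0.82, 0, 0], "grip": 45}, {"xyz": [4, -115, 11], "turn": [-0.96, 0, 0], "grip": 45}, {"xyz": [5, -132, 13], "turn": [-1.1, 0, 0], "grip": 45}, {"xyz": [5, -150, 15], "turn": [-1.24, -0.001, -0.005], "grip": 45}, {"xyz": [5.7, -165, 16], "turn": [-1.38, -0.002, -0.009], "grip": 45}, {"xyz": [5.7, -174.6, 16.6], "turn": [-1.478, -0.002, -0.009], "grip": 45}, {"xyz": [5.7, -174.6, 16.6], "turn": [-1.478, -0.002, -0.009], "grip": 45}]'

```text
t: 10.48
tool_pos: [0.5285, 0.075, 0.2732]
orientation: [0.955, 1.359, -0.962]
force: [0.1, 0.5, -1.7]
opening: 0.0504
```

```bash
python3 st.py
python3 - <<'E'
from h import *
from plant import read_camera
S=np.mean([read_camera("side").astype(float) for _ in range(6)],0)[...,::-1].clip(0,255).astype(np.uint8);cv2.imwrite("pics/s3.png",S)
T=np.mean([read_camera("top").astype(float) for _ in range(4)],0)[...,::-1].clip(0,255).astype(np.uint8);cv2.imwrite("pics/t3.png",T)
c=cv2.resize(S[95:275,95:335],None,fx=3.33,fy=3.33,interpolation=cv2.INTER_CUBIC);cv2.imwrite("pics/s3c.png",cv2.convertScaleAbs(c,alpha=1.3))
E
```

```text
[0.5285 0.075  0.2732] 19.32 0.0504 [ 0.1  0.5 -1.7] [-0.038  0.02  -0.013] 10.475
```

View pics/s3c.png

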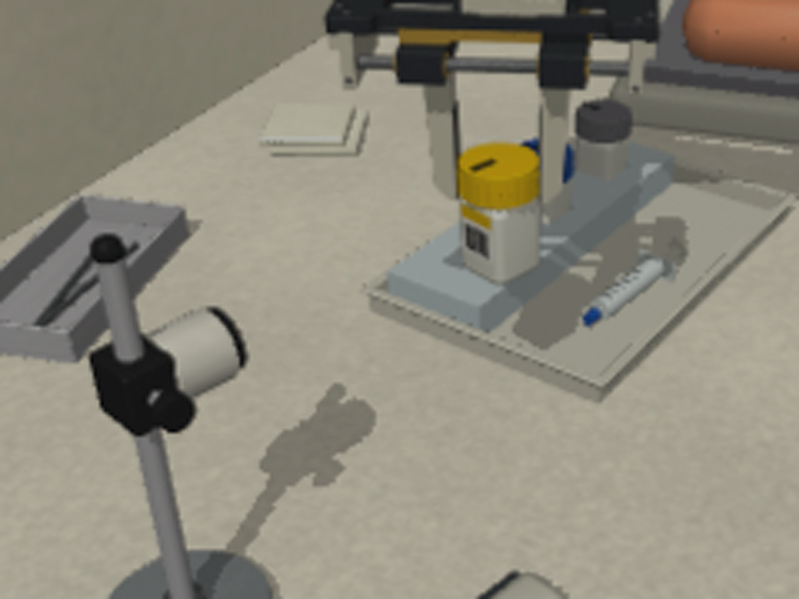

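The pot hangs upright in the grip at about (500,215) in the crop. Its label faces left towards the camera and the pointer lies over the label's face. I'll zoom in to measure the label and the lens ring.

Run:
```python
import cv2,numpy as np
S=cv2.imread("pics/s3.png")
a=cv2.resize(S[135:183,227:259],(400,600),interpolation=cv2.INTER_CUBIC)  #12.5x
b=cv2.resize(S[182:218,138:174],(396,396),interpolation=cv2.INTER_CUBIC) #11x
T=cv2.imread("pics/t3.png");e=cv2.resize(T[120:170,130:196],(396,204-4),interpolation=cv2.INTER_CUBIC)[:,:]
o=np.zeros((600,800,3),np.uint8);o[:,:400]=a;o[:396,402:798]=b;o[400:600,402:798]=cv2.resize(T[126:160,134:201],(396,200),interpolation=cv2.INTER_CUBIC)
cv2.imwrite("pics/z3.png",cv2.convertScaleAbs(o,alpha=1.3))
```

```text
(no output)
```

View pics/z3.png

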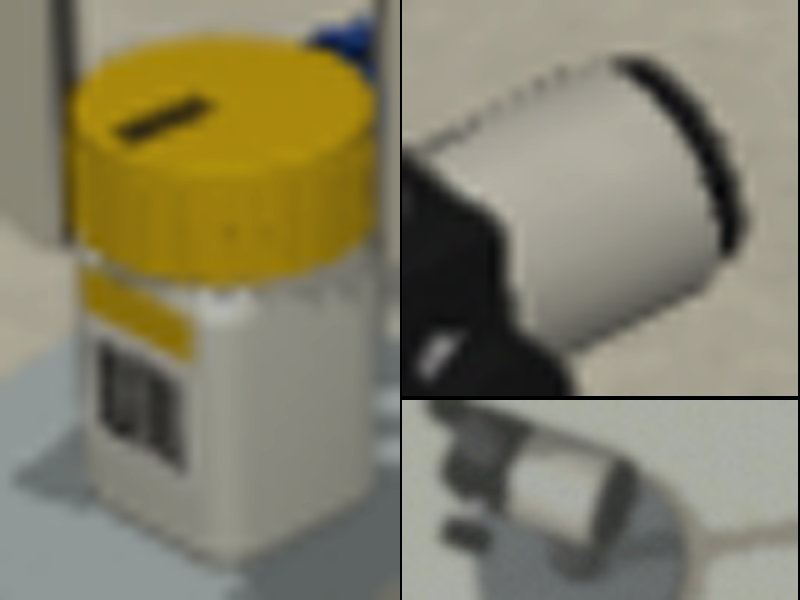

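Run:
```python
from h import *
np.set_printoptions(precision=4,suppress=True)
A=lambda x,y:(227+x/12.5-.46,135+y/12.5-.46)
B=lambda x,y:(138+(x-402)/11-.45,182+y/11-.45)
D=lambda x,y:(134+(x-402)/5.91-.42,126+(y-400)/5.88-.42)
def hor(n,a,b):
    N=np.cross(ray(n,a)[1],ray(n,b)[1]);d=np.cross(N,[0,0,1]);return np.degrees(np.arctan2(d[1],d[0]))%180
print("pointer",hor("side",A(118,135),A(212,100)),"band",hor("side",A(85,312),A(192,362)),"bandtop",hor("side",A(85,278),A(192,322)),"bar",hor("side",A(100,440),A(185,470)),"base",hor("side",A(95,490),A(210,560)),"base2",hor("side",A(240,562),A(365,495)))
print("captop",plane("side",A(223,106),.2154))
# label centre mid-face
print("lens",tri(B(688,157),D(622,507)))
for n,f,a,b in(("side",B,(415,148),(605,66)),("side",B,(575,349),(712,280)),("top",D,(515,420),(620,455)),("top",D,(510,512),(595,546))):print("head",n,hor(n,f(*a),f(*b)))
T=cv2.imread("pics/t3.png");H=cv2.cvtColor(T,cv2.COLOR_BGR2HSV)
```

```text
pointer 63.88774669429575 band 161.54935737791254 bandtop 164.71892840754802 bar 170.28202562960453 base 155.94675299279473 base2 69.1846851524065
captop [0.5263 0.0786 0.2154]
lens (array([0.6015, 0.2618, 0.1783]), np.float64(0.0016170015384156012))
head side 67.06208511517525
head side 69.03734325274365
head top 71.50310434649106
head top 68.1771037816209
```

Run:
```python
from h import *
np.set_printoptions(precision=4,suppress=True)
A=lambda x,y:(227+x/12.5-.46,135+y/12.5-.46)
a=np.radians(69.4);u=np.array([np.cos(a),np.sin(a)]);v=np.array([-u[1],u[0]])
c=np.array([.5285,.075])
def zat(uv,xy):
    C,d=ray("side",uv);s=((xy-C[:2])@d[:2])/(d[:2]@d[:2]);p=C+s*d;return p,p[:2]-xy
print("base",zat(A(225,563),c+.0185*(u+v)),"captop",zat(A(223,106),c),"label c",zat(A(140,400),c+.02*u))
L=np.array([.6012,.2618]);P=L-.12*u;print(P);go([*P,.1783-.035+.1378],19.3);print(telemetry.read_state()["q"].round(3))
```

```text
base (array([0.5173, 0.0987, 0.1399]), array([-0.0004, -0.0002])) captop (array([0.528 , 0.0748, 0.2133]), array([-0.0005, -0.0002])) label c (array([0.5353, 0.0936, 0.165 ]), array([-0.0003, -0.0001]))
[0.559  0.1495]
xyz [ -7.3  52.7 -61.1] turn [-0.    -0.004  0.007]
[ 0.043 -0.025  1.702  0.002  1.473 -0.294]
```

step_arm --commands '[{"xyz": [-3, 10, -12], "turn": [0, 0, 0], "grip": 45}, {"xyz": [-5, 20, -24], "turn": [0, 0, 0], "grip": 45}, {"xyz": [-7, 31, -36], "turn": [0, 0, 0], "grip": 45}, {"xyz": [-7.3, 41, -48], "turn": [0, 0, 0], "grip": 45}, {"xyz": [-7.3, 48, -56], "turn": [0, 0, 0], "grip": 45}, {"xyz": [-7.3, 52.7, -61.1], "turn": [0, -0.004, 0.007], "grip": 45}, {"xyz": [-7.3, 52.7, -61.1], "turn": [0, -0.004, 0.007], "grip": 45}, {"xyz": [-7.3, 52.7, -61.1], "turn": [0, -0.004, 0.007], "grip": 45}]'

```text
t: 11.98
tool_pos: [0.5587, 0.1494, 0.2811]
orientation: [0.957, 1.35, -0.958]
force: [0.3, 0.7, -1.2]
opening: 0.0504
```

```bash
python3 st.py
python3 - <<'E'
from h import *
from plant import read_camera
go([.559,.1495,.2811],19.3)
S=np.mean([read_camera("side").astype(float) for _ in range(8)],0)[...,::-1].clip(0,255).astype(np.uint8);cv2.imwrite("pics/s4.png",S)
c=cv2.resize(S[140:220,140:246],None,fx=7.5,fy=7.5,interpolation=cv2.INTER_CUBIC);cv2.imwrite("pics/s4c.png",cv2.convertScaleAbs(c,alpha=1.3))
E
```

```text
[0.5587 0.1494 0.2811] 19.3 0.0504 [ 0.3  0.7 -1.2] [-0.025  0.063 -0.015] 11.975
xyz [-0.   0.3 -0. ] turn [-0.    -0.     0.001]
```

View pics/s4c.png

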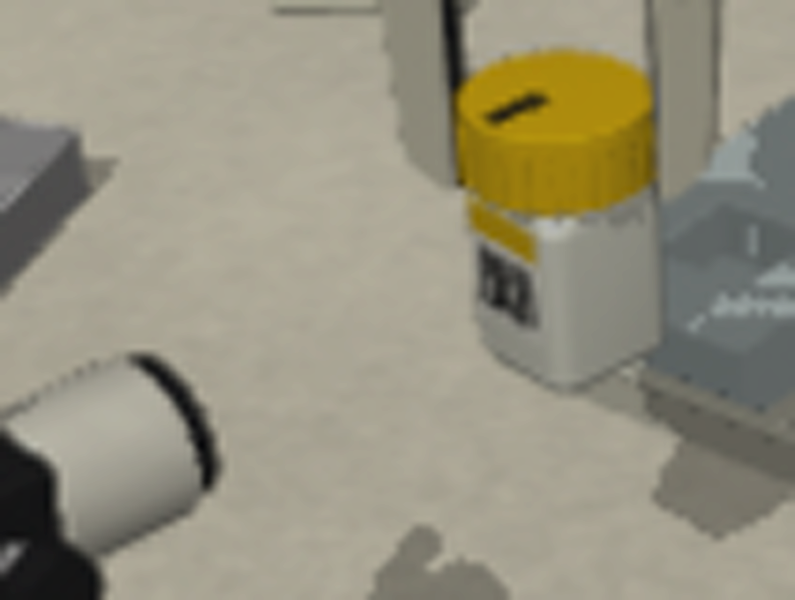

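The pot is held upright in front of the lens, with the ring centre near (175,420) and the label near (507,275). One last numeric check before handing in.

Run:
```python
from h import *
np.set_printoptions(precision=4,suppress=True)
A=lambda x,y:(140+x/7.5-.43,140+y/7.5-.43)
def hor(a,b):
    N=np.cross(ray("side",a)[1],ray("side",b)[1]);d=np.cross(N,[0,0,1]);return np.degrees(np.arctan2(d[1],d[0]))%180
print("pointer",hor(A(488,122),A(547,98)),"side base",hor(A(578,386),A(655,343)),"band-90",hor(A(470,232),A(533,261))-90,"bandtop-90",hor(A(470,200),A(535,232))-90)
def zat(uv,xy):
    C,d=ray("side",uv);s=((xy-C[:2])@d[:2])/(d[:2]@d[:2]);p=C+s*d;return p,p[:2]-xy
c=np.array([.5587,.1494]);a=np.radians(69.3);u=np.array([np.cos(a),np.sin(a)]);v=np.array([-u[1],u[0]])
print("base",zat(A(562,388),c+.0185*(u+v)),"captop",zat(A(556,98),c))
print("lens at ring centre",zat(A(178,420),np.array([.6012,.2618])))
# vertical edges -> tilt: project vertical
K,R,t,C=cam("side")
pr=lambda p:((lambda q:q[:2]/q[2])(K@(R@np.array(p)+t)))
for p in([*(c+.02*u),.178],[*(c+.0185*(u+v)),.1433],[*c,.2233]): print("pred crop",(pr(p)-140+.43)*7.5)
```

```text
pointer 66.79663294534127 side base 70.96699099810839 band-90 74.95522066936459 bandtop-90 72.7513045412756
base (array([0.5484, 0.1735, 0.1479]), array([0.0005, 0.0003])) captop (array([0.5589, 0.1495, 0.2206]), array([0.0002, 0.0001]))
lens at ring centre (array([0.6022, 0.2626, 0.1794]), array([0.001 , 0.0008]))
pred crop [507.4578 267.365 ]
pred crop [565.0421 402.1106]
pred crop [556.2589  88.802 ]
```

```bash
python3 st.py; python3 -c "
from plant import robot
print(robot.close_job())"
```

```text
[0.5588 0.1495 0.2812] 19.3 0.0504 [-0.3 -0.3 -1.7] [-0.046  0.024 -0.003] 12.375
the job is handed in; nothing more can be done
None
```

I closed the yellow cap, lifted the pot out of the tray by its cap, and handed the job in with the pot held still in front of the check camera (about 12.4 s used). No verdict is reported.

- **Cap:** I turned it clockwise about 63° in total. The turning torque had levelled off near 0.4 N m, well above the cap's 0.06 N m friction, so it was against its stop. Afterwards the black pointer sat over the label's face.
- **Position:** By tool position, the label is 100 mm from the measured lens point and centred on it. The image estimates put the label at about 179 mm high and the lens at 178–179 mm, uncertain by a few millimetres.
- **Facing the lens:** The lens direction is about 69°. The last image estimates of the label's direction were 67°, 71°, 73° and 75°. Estimates from the picture before scattered more widely, from 64° to about 80°. I therefore expect the label to be square to within a few degrees, but the camera resolution could not show it more finely.
- **Height check that disagreed:** The last picture put the pot's base at 148 mm and its top at 221 mm. That spans 73 mm rather than the pot's 80 mm, so those two points are only good to about 5 mm. Their midpoint fits the planned height.
- **Everything else:** I had no contact with the camera, the other pots, the syringe or the probe that I could see. I did not re-measure their positions at the end.

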